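# Rock the tight locating block out of its jig

### The job

Undo the two clamp knobs of the drilling jig, turning each counter-clockwise until it comes up against its end stop. Then free the steel locating block that is stuck tight between them by rocking it side to side by its upright tang: the jig stands loose on its dowels and must not be pulled up off its base with it, so a straight pull will not do. Finish still holding the block upright and still, just clear above its socket (a centimetre or two), and leave the tools and parts lying round about alone.

Things in the scene. Friction and masses are not known exactly. Their poses are not given: they have to be found in the camera images.
- jig_sole: Fixed flat steel base plate, 110 x 270 x 6 mm, under the jig. Origin: centre of its underside, on the bench; x across the jig, y along it (its long way), z up. The grey jig body on it, 90 x 224 x 28 mm (top 34 mm above the bench), sits on vertical dowels, held down only by its weight of about 21 N: a harder pull lifts it off.
- jig (a joint): Height in m by which the jig body has been lifted off its base plate: 0 = standing on it. It falls back by its own weight.
- socket_mouth (a point): Centre of the socket's mouth, in the jig's top face, 34 mm above the bench; axes as the base plate. Socket 27 mm (x) by 45 mm (y), 20 mm deep. Brass spring pads in its +y and -y ends, 7 mm below the mouth, squeeze the block's plug with about 33 N each: a straight pull would take some 40 N. After 13 mm of rise the plug is free of them, after 20 mm clear of the mouth.
- block: Steel locating block, 0.3 kg: plug 24 (x) x 40 (y) x 23 mm high, on it a flange 44 x 64 x 6 mm, then the upright tang. Origin: centre of the plug's underside, 20 mm below the socket's mouth at first; axes as the jig's. 3 mm under the flange let it tilt about 0.09 rad to +y or -y in its seat. Tilting it so to and fro while easing it up makes the pads slip and walks it out.
- block_grip (a point): The place to grip the block: on the axis of its upright tang, 60 mm above the block's underside and 15 mm below the tang's top (about 74 mm above the bench at first). The tang is 20 mm across along y and 30 mm along x, free on all sides from 29 to 75 mm above the block's underside.
- knob_left (a joint): Angle in rad of the clamp knob at the jig's +y end: grows counter-clockwise seen from above. Starts at 0 to 0.3 (its flat clamp finger lies over the end of the block's flange), end stop at 1.4 (finger swung off sideways). Stays where it is left; takes about 0.06 N m.
- knob_right (a joint): Angle of the clamp knob at the jig's -y end, same sense, range and friction.
- knob_left_grip (a point): Place to grip the +y knob: on its vertical axis, 78 mm from the block's axis, 74 mm above the bench. An upright bar 14 mm thick (point's x), 36 mm long (point's y), from 20 mm below to 14 mm above this point; a flat clamp finger under it (top 24 mm below this point, 18 mm wide) reaches 52 mm from the axis along the point's -y. The point turns with the knob.
- knob_right_grip (a point): The same for the -y knob (its clamp finger also reaches along its own -y, at first towards the block).
- spanner: Combination spanner, 36 x 201 x 8 mm, lying just in front of the jig (bystander). Origin at its underside.
- short_bolt: Bolt, 27 x 61 x 24 mm, lying behind the jig (bystander).
- nut: Nut, 24 x 27 x 13 mm, lying behind the jig (bystander).
- flux_tin: Flat round tin, 75 mm across, 31 mm high, to the left (bystander).
- pliers: Pliers, 60 x 172 x 14 mm, to the left (bystander).
- hex_drift: Hexagonal drift with a brass end, 19 x 161 x 17 mm, to the right (bystander).
- steel_tin: Open steel tin, 67 mm across, 39 mm high, to the left (bystander).

How it is judged:
By the outcome, as a careful person would: the job done as asked, in the order asked, and still so for the second after the job is handed in, while the arm keeps its last pose, push and grip.
It also fails if it takes over 67 s, if anything falls off the work surface, if the arm or the gripper's body presses on something with over 40 N, if the wrist force passes 120 N, or if a joint passes its speed limit or range.

### The arm

A 7-joint arm with a two-finger parallel gripper is mounted at the origin on a cart in front of the work surface, level with it; the furniture and walls round the work are solid. World frame = base frame: x ahead of the robot, y to its left, z up, the work surface at z = 0. Lengths are in m, angles in rad, forces in N, time in s.
With the tool pointing down it reaches from about 0.4 to 0.85 m from the base axis. Payload 4.5 kg.
Tool frame: the origin (TCP) lies where the fingers leave the gripper's body, on its centre line; the fingertips stand 64 mm ahead of it and the grasp point (between the pads) lies 45 mm ahead of it; z points along the fingers, y is the direction in which the jaws open and shut (so a half turn about z gives the same grasp; the last joint's range is limited). The gripper opens to 88 mm and grips with 3 to 60 N. Pads are 18 mm wide; open, the fingers measure 123 mm over their backs; the gripper's body (75 mm by 187 mm) begins 45 mm behind the grasp point.
Start: joints at [-1.073, 0.689, -0.195, 1.565, 0.157, 0.902, -0.215], TCP at [0.28, 0.559, 0.303] pointing down, gripper open.
Joint ranges: [-3.01, 3.01], [-0.46, 2.08], [-1.47, 1.51], [0.13, 2.56], [-1, 4.14], [0.04, 2.09], [-2.66, 2.66]. Speed limits (rad/s): [2.57, 2.57, 3.14, 3.14, 3.14, 3.14, 3.14].

### API

Orientations are given as a unit quaternion [x, y, z, w].
In Python, from plant import monitor, snapshot, workorder, finder gives the robot as it stands.
- The arm moves only by the tool carry_out, never from a script. Its argument "motion" is one flat list of numbers, 6 for each row, row after row: the shift along the tool's x, y, z in cm, then the turn, a rotation vector about the tool's x, y, z in rad. In form: [x, y, z, rx, ry, rz, x, y, z, rx, ry, rz, ...]. A call has 1 to 8 rows; each row shifts and turns the commanded pose from where the row before left it, along the tool's axes as they then stand; what a row does not reach is not made up. A row lasts 1/8 s, in which the tool goes at most 62.5 mm and 10.7 degrees, less where a joint would pass 70% of its speed; a pose out of reach is approached as far as the arm can. A call with a gripper value outside its range is refused whole. "hand" is the finger opening in cm, from 0 to 8.81, set as the call begins (left out, the last holds). The fingers move at their own pace and stop on an object; "grip_force" is the grip in N (left out, the last holds). Time passes only in rows, so rows that do not move let the fingers close. It gives the time, the measured TCP pose, the force and the opening at its end, in the units of the state.
- monitor.get_state(): the state, without advancing time (a new reading comes with each control period).
- snapshot(name): name is "side" or "top" or "wrist"; returns a dict with "frame" (480x640x3 uint8, red, green, blue), "range_z" (480x640 float32, m along the optical axis (not along the pixel's ray), 0 where there is no reading), "fx", "fy", "cx", "cy" (pixels), "D" ([k1, k2, p1, p2, k3] as OpenCV has them; the pictures are not rectified), "rvec" (rotation vector, rad) and "tvec" (3), from world to camera coordinates, as OpenCV has them; the wrist camera has in their place "hand_eye" (4x4, takes a point from camera to tool coordinates, whose origin is the TCP and whose axes are the flange's). Camera axes: x right, y down, z forward; pixel columns grow to the right and rows downward; lengths in m; the calibration is good to about 2 mm. A picture is of the moment at which its call begins: read the wrist's pose just before it.
- workorder.finish_job(): hands the job in, once; it reports no verdict.
Trained networks look in a picture, given as the dict that the camera call returned (one of the last four; its "shot" number tells which), for a name from the list of things; names that differ only in an ending like _2 or _b are one class to them, and where a whole thing is asked for, a point or a joint stands for the part that bears it (a point fixed in the world has none). Each returns a list of dicts, best first, with "p" (0 to 1); they miss things now and then, are a little off and sometimes report something else, mostly with a low value. They report only what shows in the picture. A call takes as long as a camera call.
- finder.masks_of(picture, thing): "pixels" (480x640 bool, what is visible of it) and "extent" ([left, top, right, bottom] in pixels, round what is visible of it).
The state is a dict: "clock": time; "q": joint angles; "qd": joint speeds; "joint_torque": joint torques, N m; "tool_pos": TCP position; "eef_rot": TCP orientation; "contact_force": force on the tool from outside, world axes, zero at the start; "moment": the same for the moment, N m; "opening": opening from 0.0 (shut) to 1.0 (fully open).
Only numpy, scipy, OpenCV 4.12 (cv2) and the standard library are available. Lean on these libraries where they do the work, as an engineer would, in place of code of your own. Each camera call takes 0.05 s, during which the arm holds its last target. There are 200 camera calls.

## Working session

There is one attempt and no reset: what is moved stays moved. The work goes in short steps, Python scripts to look and compute and a tool call to move; the robot and the scene stay as the last step left them, time stands still between calls to the robot, and variables do not carry over. Pictures are saved under pics/ and viewed, about 8 in all and at most 12, crops included, and the job is handed in when it is done.

Besides the shell and the picture viewer there is one more tool, called after "Call:" by a JSON object that holds its "method" and its "body", one argument or row to a line. carry_out: Moves the arm, as the interface text tells. Its arguments: {"type":"object","properties":{"motion":{"type":"array"},"hand":{"type":"number"},"grip_force":{"type":"number"}},"required":["motion"]}

```bash
ls; mkdir -p pics
cat > h.py <<'E'
import numpy as np, cv2
from scipy.spatial.transform import Rotation as R
from plant import monitor, snapshot, workorder, finder
def cam_T(p, st=None):
    T=np.eye(4)
    if 'hand_eye' in p:
        W=np.eye(4); W[:3,:3]=R.from_quat(st['eef_rot']).as_matrix(); W[:3,3]=st['tool_pos']
        return W@np.array(p['hand_eye'])
    T[:3,:3]=cv2.Rodrigues(np.array(p['rvec'],float))[0]; T[:3,3]=np.ravel(p['tvec'])
    return np.linalg.inv(T)
def cloud(p, st=None):
    K=np.array([[p['fx'],0,p['cx']],[0,p['fy'],p['cy']],[0,0,1.]])
    u,v=np.meshgrid(np.arange(640.),np.arange(480.))
    n=cv2.undistortPoints(np.stack([u,v],-1).reshape(-1,1,2),K,np.array(p['D'],float)).reshape(480,640,2)
    z=p['range_z']; P=np.dstack([n*z[...,None],z]); T=cam_T(p,st)
    W=P@T[:3,:3].T+T[:3,3]; W[z<=0]=np.nan
    return W
def shot(n):
    st=monitor.get_state(); p=snapshot(n); return p,cloud(p,st),st
E
python3 - <<'E'
from h import *
st=monitor.get_state(); print(st)
for n in('top','side'):
    p,W,_=shot(n); cv2.imwrite(f'pics/{n}0.png',p['frame'][...,::-1])
    for t in['jig_sole','jig','block','knob_left','knob_right']:
        for m in finder.masks_of(p,t)[:3]:
            q=W[m['pixels']]; print(n,t,round(m['p'],2),m['extent'],m['pixels'].sum(),np.nanmedian(q,0).round(3),np.nanpercentile(q[:,2],[5,95]).round(3))
E
```

```text
pics
{'clock': 0.0, 'q': array([-1.07320483,  0.68997148, -0.19450977,  1.56636063,  0.1572959 ,
        0.9024722 , -0.21510489]), 'qd': array([-0.00086048, -0.00118186, -0.00054331,  0.00065101, -0.00071014,
        0.00125346,  0.00180648]), 'joint_torque': array([ 4.27562572e-04, -5.27561331e+01, -1.26690656e+00, -1.53422034e+01,
       -5.26556396e-02,  6.48273548e-03,  1.73860699e-04]), 'tool_pos': array([0.27939459, 0.55849507, 0.30191319]), 'eef_rot': array([ 2.29785978e-01,  9.73240759e-01, -8.98738343e-04, -1.45354862e-04]), 'contact_force': array([ 0.59117864, -0.34110071, -0.38355324]), 'moment': array([-0.01716574, -0.00249551, -0.00879221]), 'opening': 1.0007815044881838}
top jig_sole 0.76 [334.9, 229.1, 447.4, 283.0] 4409 [ 0.541 -0.099  0.034] [0.005 0.069]
top jig 0.75 [344.0, 229.0, 440.3, 271.7] 3172 [ 0.544 -0.104  0.036] [0.029 0.085]
top block 0.87 [383.1, 242.4, 406.8, 258.5] 436 [ 0.546 -0.101  0.047] [0.041 0.092]
top block 0.34 [333.5, 227.4, 447.8, 282.9] 4453 [ 0.541 -0.102  0.034] [0.005 0.069]
top knob_left 0.78 [354.8, 240.2, 380.3, 257.3] 259 [ 0.547 -0.036  0.055] [0.048 0.091]
top knob_left 0.43 [354.2, 281.9, 436.5, 298.2] 506 [ 0.457 -0.124  0.007] [0.001 0.013]
top knob_right 0.84 [402.8, 244.9, 431.9, 254.9] 269 [ 0.549 -0.171  0.055] [0.047 0.091]
side jig_sole 0.83 [301.1, 280.3, 391.0, 380.4] 3926 [ 0.54  -0.153  0.033] [0.004 0.077]
side jig 0.64 [308.9, 279.4, 383.9, 371.5] 2932 [ 0.542 -0.146  0.034] [0.014 0.083]
side block 0.89 [333.3, 302.7, 353.4, 332.7] 475 [ 0.546 -0.113  0.054] [0.04 0.09]
side knob_left 0.69 [321.3, 281.2, 345.0, 306.7] 275 [ 0.547 -0.038  0.065] [0.047 0.088]
side knob_right 0.8 [344.1, 329.2, 364.9, 346.8] 338 [ 0.551 -0.185  0.061] [0.046 0.088]
side knob_right 0.72 [225.1, 205.9, 254.4, 231.9] 542 [0.428 0.357 0.029] [0.005 0.034]
```

Run:
```python
from h import *
p,W,_=shot('top'); a=cv2.resize(p['frame'][200:320,300:480],None,fx=4,fy=4,interpolation=cv2.INTER_CUBIC)
s=cv2.resize(cv2.imread('pics/side0.png')[:,:,::-1],(0,0),fx=0.0+.55,fy=.55)
c=np.zeros((480+0,720,3),np.uint8); c[:]=a; cv2.imwrite('pics/t1.png',c[...,::-1])
p,W,st=shot('wrist'); print(np.array(p['hand_eye']).round(3),p['fx'])
print(R.from_quat(st['eef_rot']).as_matrix().round(3))
```

```text
[[ 0.    -0.961 -0.278  0.073]
 [ 1.     0.    -0.    -0.   ]
 [ 0.    -0.278  0.961 -0.082]
 [ 0.     0.     0.     1.   ]] 430.67272765839454
[[-0.894  0.447  0.   ]
 [ 0.447  0.894  0.   ]
 [ 0.     0.    -1.   ]]
```

View pics/t1.png

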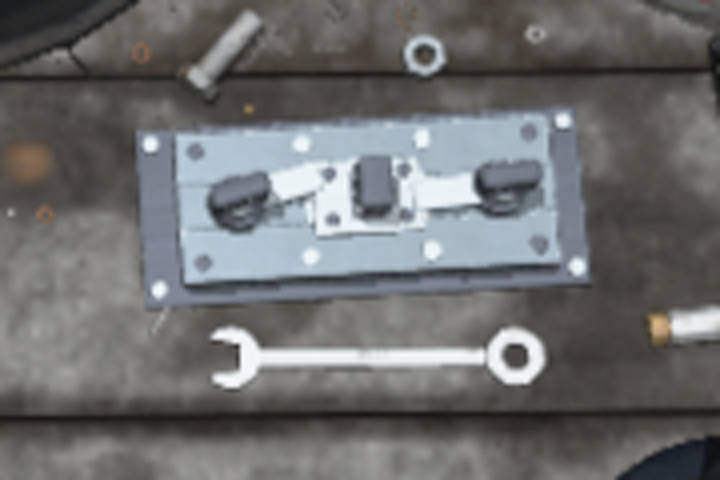

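View pics/side0.png

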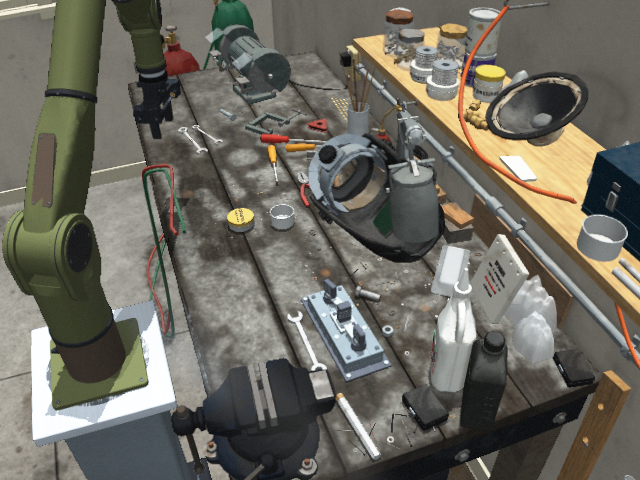

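```bash
cat >> h.py <<'E'
def plan(pos, Rt, n, st=None, fmt=True):
    st=st or monitor.get_state(); p=np.array(st['tool_pos']); Q=R.from_quat(st['eef_rot'])
    dr=(Q.inv()*Rt).as_rotvec(); out=[]
    for i in range(n):
        d=Q.inv().apply((np.array(pos)-np.array(st['tool_pos']))/n)*100
        out.append(np.r_[d,dr/n]); Q=Q*R.from_rotvec(dr/n)
    print('step mm',np.linalg.norm(out[0][:3])*10,'deg',np.degrees(np.linalg.norm(dr/n)))
    for i in range(0,n,8): print(np.round(np.concatenate(out[i:i+8]),3).tolist())
def down(yaw):  # tool y axis at angle yaw from world x, z down
    c,s=np.cos(yaw),np.sin(yaw); y=np.array([c,s,0]); z=np.array([0,0,-1.]); x=np.cross(y,z)
    return R.from_matrix(np.stack([x,y,z],1))
E
python3 - <<'E'
from h import *
H=np.full((20,24),-1.)
for n in('top','side'):
    p,W,_=shot(n)
    q=W[np.isfinite(W[...,2])]; i=np.floor(q[:,0]/.05).astype(int); j=np.floor((q[:,1]+.5)/.05).astype(int)
    ok=(i>=0)&(i<20)&(j>=0)&(j<24)&(q[:,2]<.8); np.maximum.at(H,(i[ok],j[ok]),q[ok,2])
    m=finder.masks_of(p,'jig_sole')[0]; q=W[m['pixels']]; 
    for lo,hi in((.029,.039),(.0,.012)):
        t=q[(q[:,2]>lo)&(q[:,2]<hi)][:,:2].astype(np.float32); print(n,cv2.minAreaRect(t*1000))
print('rows x 0..1, cols y -.5...7'); print((H*100).round().astype(int))
plan([.545,-.10,.30],down(0.0),12)
E
```

```text
top ((549.8994750976562, -105.80641174316406), (91.30319213867188, 224.86158752441406), 2.6184511184692383)
top ((550.4041748046875, -106.0086669921875), (114.38346099853516, 271.4299621582031), 2.484971046447754)
side ((551.734130859375, -105.02717590332031), (92.04598999023438, 228.04571533203125), 2.639235258102417)
side ((547.2340087890625, -103.314697265625), (108.52034759521484, 279.8415222167969), 5.428328514099121)
rows x 0..1, cols y -.5...7
[[ -86  -86  -86  -86  -86 -100    1    2   41   46   52   55   56    1
   -87  -86  -86  -86  -86  -86  -86  -86  -86  -86]
 [ -86  -86  -86  -86  -86  -86    1    2    2   46   53   58   63   67
    67  -86  -87  -86  -86  -86  -86  -87  -86  -86]
 [ -86  -86  -86   14   14  -86    1    1    2    2    2   58   65   72
    72  -86  -86  -86  -86  -86  -86  -86  -86  -86]
 [   8    8  -87   16   16  -86    0    0    0    0   -1    0   63   72
    79   80   80   80  -87  -86  -87  -86  -87  -86]
 [   7    8   16   16   16    4    1    1    1    1    1    1    1    1
    80   80   80   80   75   63   60   53    1    1]
 [-100    8   17   1
[... 1693 characters left out ...]
   54   54   10   19   11    1   23]
 [  18   22   55   55   47   59   59   58   56    1   66   62   62   56
    56   46   47   47   47   20   20    1    1   26]]
step mm 59.204218584429746 deg 5.285532176774975
[-4.435, -3.922, 0.022, 0.0, -0.0, 0.092, -4.777, -3.497, 0.023, 0.0, -0.0, 0.092, -5.079, -3.042, 0.023, 0.0, -0.0, 0.092, -5.338, -2.561, 0.023, 0.0, -0.0, 0.092, -5.551, -2.059, 0.023, 0.0, -0.0, 0.092, -5.717, -1.539, 0.023, 0.0, -0.0, 0.092, -5.834, -1.005, 0.023, 0.0, -0.0, 0.092, -5.902, -0.464, 0.023, 0.0, -0.0, 0.092]
[-5.92, 0.082, 0.023, 0.0, -0.0, 0.092, -5.887, 0.627, 0.023, 0.0, -0.0, 0.092, -5.804, 1.167, 0.023, 0.0, -0.0, 0.092, -5.672, 1.696, 0.023, 0.0, -0.0, 0.092]
```

Call:
{"method": "carry_out", "body": {
  "motion": [-4.435,-3.922,0,0,0,0.092,-4.777,-3.497,0,0,0,0.092,-5.079,-3.042,0,0,0,0.092,-5.338,-2.561,0,0,0,0.092,-5.551,-2.059,0,0,0,0.092,-5.717,-1.539,0,0,0,0.092,-5.834,-1.005,0,0,0,0.092,-5.902,-0.464,0,0,0,0.092]
}}

```text
clock: 1.9
tool_pos: [0.4577, 0.1182, 0.303]
eef_rot: [0.566, 0.825, 0.001, 0.0]
contact_force: [1.0, 0.7, -0.5]
opening: 0.998
```

Call:
{"method": "carry_out", "body": {
  "motion": [-5.92,0.082,0,0,0,0.09,-5.887,0.627,0,0,0,0.09,-5.804,1.167,0,0,0,0.09,-5.672,1.696,0,0,0,0.06,0,0,0,0,0,0,0,0,0,0,0,0]
}}

```text
clock: 2.65
tool_pos: [0.5463, -0.0987, 0.3025]
eef_rot: [0.692, 0.722, 0.0, -0.001]
contact_force: [0.5, 0.4, 0.2]
opening: 0.998
```

```bash
cat > look.py <<'E'
from h import *
import sys
def axis(q):
    r=cv2.minAreaRect((q[:,:2]*1000).astype(np.float32)); return [np.round(r[0],1),np.round(r[1],1),round(r[2],2)]
p,W,st=shot('wrist'); cv2.imwrite(f'pics/{sys.argv[1]}.png',p['frame'][...,::-1])
print('q',np.round(st['q'],2), st['tool_pos'].round(4))
for t in['jig_sole','block','knob_left','knob_right']:
    for m in finder.masks_of(p,t)[:1]:
        q=W[m['pixels']]; q=q[np.isfinite(q[:,2])]; zz=np.percentile(q[:,2],[5,50,95]).round(3)
        print(t,round(m['p'],2),m['extent'],zz)
        if t=='jig_sole':
            for lo,hi in((.03,.038),(.003,.009)): print('  ',axis(q[(q[:,2]>lo)&(q[:,2]<hi)]))
        else:
            for lo,hi in((.08,.1),(.04,.056)):
                s=q[(q[:,2]>lo)&(q[:,2]<hi)]
                if len(s)>5: print('  ',(lo,hi),len(s),s.mean(0).round(4),axis(s))
E
python3 look.py w0
```

```text
q [ 0.08  0.59  0.03  1.79 -0.03  0.76  0.16] [ 0.5463 -0.0987  0.3025]
jig_sole 0.86 [250.3, 39.3, 388.8, 344.1] [0.005 0.034 0.085]
   [array([ 550.3, -104. ]), array([ 90.2, 224.3]), 2.75]
   [array([ 550.2, -103.9]), array([110.3, 269.8]), 2.83]
block 0.61 [291.2, 174.3, 349.2, 252.2] [0.042 0.044 0.089]
   (0.08, 0.1) 1179 [ 0.5502 -0.1025  0.0882] [array([ 550.4, -103.4]), array([29.6, 19.5]), 2.48]
   (0.04, 0.056) 2320 [ 0.5484 -0.0978  0.0436] [array([ 550.3, -104. ]), array([44. , 64.3]), 2.83]
knob_left 0.93 [297.4, 85.9, 347.7, 181.1] [0.049 0.051 0.088]
   (0.08, 0.1) 1139 [ 0.5464 -0.0259  0.0866] [array([546.5, -26.1]), array([14.5, 36. ]), 17.08]
   (0.04, 0.056) 1543 [ 0.5529 -0.0475  0.0501] [array([549.5, -44.5]), array([30.5, 65.9]), 10.16]
knob_right 0.96 [300.1, 246.3, 339.8, 346.8] [0.049 0.051 0.088]
   (0.08, 0.1) 751 [ 0.5537 -0.1788  0.0864] [array([ 553.8, -180.8]), array([14.3, 35.1]), 5.49]
   (0.04, 0.056) 1322 [ 0.5513 -0.1574  0.05  ] [array([ 551.3, -162.1]), array([29.9, 64.2]), 6.91]
```

View pics/w0.png

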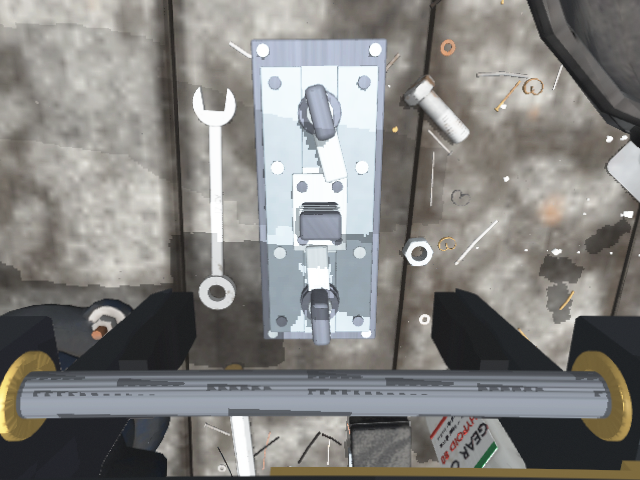

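Run:
```python
from h import *
plan([.5465,-.026,.20],down(.298),4)
```

```text
step mm 31.35591575001529 deg 3.6451340326172224
[1.793, 0.081, 2.571, -0.0, -0.0, -0.064, 1.785, 0.195, 2.57, -0.0, -0.0, -0.064, 1.77, 0.308, 2.57, -0.0, -0.0, -0.064, 1.747, 0.42, 2.57, -0.0, -0.0, -0.064]
```

Call:
{"method": "carry_out", "body": {
  "motion": [1.79,0.08,2.57,0,0,-0.064,1.785,0.195,2.57,0,0,-0.064,1.77,0.308,2.57,0,0,-0.064,1.747,0.42,2.57,0,0,-0.064,0,0,3,0,0,0,0,0,2,0,0,0,0,0,0,0,0,0],
  "hand": 4,
  "grip_force": 20
}}

```text
clock: 3.78
tool_pos: [0.5459, -0.0267, 0.1489]
eef_rot: [0.594, 0.804, -0.001, -0.001]
contact_force: [-0.2, -0.4, -0.3]
opening: 0.456
```

Run:
```python
from h import *
plan([.5465,-.026,.121],down(.298),2)
```

```text
step mm 13.952477759511982 deg 0.08222847298642538
[0.026, 0.041, 1.394, -0.001, -0.001, 0.0, 0.027, 0.039, 1.394, -0.001, -0.001, 0.0]
```

Call:
{"method": "carry_out", "body": {
  "motion": [0.03,0.04,1.4,0,0,0,0.03,0.04,1.4,0,0,0,0,0,0,0,0,0]
}}

```text
clock: 4.15
tool_pos: [0.5468, -0.0266, 0.121]
eef_rot: [0.595, 0.804, -0.001, -0.001]
contact_force: [-0.6, 0.4, 0.5]
opening: 0.456
```

Call:
{"method": "carry_out", "body": {
  "motion": [0,0,0,0,0,0,0,0,0,0,0,0,0,0,0,0,0,0,0,0,0,0,0,0,0,0,0,0,0,0],
  "hand": 0.5
}}

```text
clock: 4.78
tool_pos: [0.5478, -0.0267, 0.1222]
eef_rot: [0.595, 0.804, 0.0, 0.0]
contact_force: [0.2, 0.4, 3.1]
opening: 0.155
```

Call:
{"method": "carry_out", "body": {
  "motion": [0,0,0,0,0,-0.135,0,0,0,0,0,-0.135,0,0,0,0,0,-0.135,0,0,0,0,0,-0.135,0,0,0,0,0,-0.135,0,0,0,0,0,-0.135,0,0,0,0,0,-0.135,0,0,0,0,0,-0.135]
}}

```text
clock: 5.78
tool_pos: [0.5482, -0.0263, 0.1223]
eef_rot: [0.095, 0.996, 0.0, 0.001]
contact_force: [2.1, 1.1, 1.6]
opening: 0.153
```

Call:
{"method": "carry_out", "body": {
  "motion": [0,0,0,0,0,-0.04,0,0,0,0,0,-0.03,0,0,0,0,0,-0.03,0,0,0,0,0,0,0,0,0,0,0,0]
}}

```text
clock: 6.4
tool_pos: [0.5481, -0.0263, 0.1222]
eef_rot: [0.047, 0.999, 0.0, 0.001]
contact_force: [2.6, 2.7, 5.8]
opening: 0.159
```

```bash
cat > st.py <<'E'
from h import *
s=monitor.get_state(); M=R.from_quat(s['eef_rot']).as_matrix(); print('yaw',np.arctan2(M[1,1],M[0,1]),'F',s['contact_force'].round(2),'M',s['moment'].round(3),s['tool_pos'].round(4),'q7',s['q'].round(2),'rel knob',np.arctan2(M[1,1],M[0,1])-.049)
E
python3 st.py
```

```text
yaw 1.4762683234500031 F [2.61 2.66 5.78] M [ 0.579 -0.611 -0.445] [ 0.5481 -0.0263  0.1222] q7 [ 0.13  0.88 -0.27  1.92  0.55  0.41  0.92] rel knob 1.4272683234500032
```

Call:
{"method": "carry_out", "body": {
  "motion": [0,0,0,0,0,-0.03,0,0,0,0,0,0,0,0,0,0,0,0]
}}

```text
clock: 6.78
tool_pos: [0.5481, -0.0263, 0.1222]
eef_rot: [0.032, 0.999, 0.0, 0.001]
contact_force: [3.5, 1.9, 5.1]
opening: 0.162
```

Call:
{"method": "carry_out", "body": {
  "motion": [0,0,0,0,0,0,0,0,0,0,0,0,0,0,0,0,0,0],
  "hand": 3
}}

```text
clock: 7.15
tool_pos: [0.5464, -0.0273, 0.1214]
eef_rot: [0.032, 0.999, -0.0, -0.001]
contact_force: [0.1, -1.0, -0.0]
opening: 0.341
```

Call:
{"method": "carry_out", "body": {
  "motion": [0,0,-3,0,0,0,0,0,-4,0,0,0,0,0,-3,0,0,0,0,0,0,0,0,0]
}}

```text
clock: 7.65
tool_pos: [0.5481, -0.0269, 0.2236]
eef_rot: [0.032, 0.999, 0.0, 0.002]
contact_force: [-0.1, -0.4, -0.5]
opening: 0.34
```

```bash
python3 st.py
python3 - <<'E'
from h import *
plan([.5541,-.1818,.20],down(.096),9)
E
```

```text
yaw 1.506612025262515 F [-0.09 -0.42 -0.52] M [ 0.065 -0.     0.021] [ 0.5481 -0.0269  0.2236] q7 [ 0.21  0.72 -0.41  1.87  0.46  0.64  1.03] rel knob 1.457612025262515
step mm 17.417462159905387 deg 8.980255498518746
[-0.176, -1.713, 0.263, 0.0, 0.0, 0.157, -0.441, -1.664, 0.263, 0.0, 0.0, 0.157, -0.696, -1.575, 0.263, 0.0, 0.0, 0.157, -0.933, -1.447, 0.263, 0.0, 0.0, 0.157, -1.148, -1.283, 0.263, 0.0, 0.0, 0.157, -1.334, -1.089, 0.263, 0.0, 0.0, 0.157, -1.488, -0.867, 0.263, 0.0, 0.0, 0.157, -1.605, -0.624, 0.263, 0.0, 0.0, 0.157]
[-1.683, -0.366, 0.263, 0.0, 0.0, 0.157]
```

Call:
{"method": "carry_out", "body": {
  "motion": [-0.176,-1.713,0.263,0,0,0.157,-0.441,-1.664,0.263,0,0,0.157,-0.696,-1.575,0.263,0,0,0.157,-0.933,-1.447,0.263,0,0,0.157,-1.148,-1.283,0.263,0,0,0.157,-1.334,-1.089,0.263,0,0,0.157,-1.488,-0.867,0.263,0,0,0.157,-1.605,-0.624,0.263,0,0,0.157],
  "hand": 4
}}

```text
clock: 8.65
tool_pos: [0.5515, -0.165, 0.1992]
eef_rot: [0.615, 0.788, -0.001, -0.001]
contact_force: [-0.3, 0.8, 0.5]
opening: 0.449
```

Call:
{"method": "carry_out", "body": {
  "motion": [-1.683,-0.366,0.263,0,0,0.157,0,0,2,0,0,0,0,0,3,0,0,0,0,0,0,0,0,0]
}}

```text
clock: 9.15
tool_pos: [0.5509, -0.1811, 0.1453]
eef_rot: [0.673, 0.74, -0.002, -0.003]
contact_force: [-0.3, 0.0, -0.1]
opening: 0.456
```

```bash
python3 st.py
python3 - <<'E'
from h import *
plan([.5541,-.1818,.121],down(.096),2)
E
python3 look.py w1
```

```text
yaw 0.09427734369366919 F [-0.29  0.04 -0.06] M [-0.042 -0.011 -0.029] [ 0.5509 -0.1811  0.1453] q7 [ 0.26  0.86 -0.04  1.82  0.06  0.47  0.28] rel knob 0.04527734369366919
step mm 12.247542221876358 deg 0.21223039194454038
[-0.051, 0.165, 1.212, -0.003, -0.001, -0.001, -0.05, 0.161, 1.213, -0.003, -0.001, -0.001]
q [ 0.26  0.86 -0.04  1.82  0.06  0.47  0.28] [ 0.5509 -0.1811  0.1453]
jig_sole 0.68 [219.6, 2.3, 456.0, 366.7] [0.006 0.034 0.086]
   [array([ 551.9, -139.8]), array([ 90.6, 152.7]), 2.83]
   [array([ 552.4, -147.8]), array([110.8, 181.5]), 2.92]
block 0.94 [280.6, 13.2, 398.5, 181.5] [0.042 0.044 0.089]
   (0.08, 0.1) 6420 [ 0.5499 -0.1039  0.0885] [array([ 550. , -103.9]), array([29.9, 20.2]), 2.69]
   (0.04, 0.056) 10523 [ 0.5487 -0.1008  0.0432] [array([ 550.2, -103.8]), array([44.1, 64.1]), 2.59]
knob_right 0.88 [286.7, 166.1, 364.1, 366.7] [0.049 0.051 0.088]
   (0.08, 0.1) 3456 [ 0.5535 -0.1794  0.0864] [array([ 553.8, -181. ]), array([14.5, 35.4]), 5.26]
   (0.04, 0.056) 5069 [ 0.551  -0.1568  0.0499] [array([ 550.9, -162.2]), array([31.8, 64.6]), 8.63]
```

Call:
{"method": "carry_out", "body": {
  "motion": [-0.05,0.16,1.2,-0.003,0,0,-0.05,0.16,1.2,-0.003,0,0,0,0,0,0,0,0]
}}

```text
clock: 9.78
tool_pos: [0.5559, -0.182, 0.1229]
eef_rot: [0.673, 0.74, 0.002, 0.001]
contact_force: [-0.3, -0.4, 0.8]
opening: 0.454
```

Call:
{"method": "carry_out", "body": {
  "motion": [0,0,0,0,0,0,0,0,0,0,0,0,0,0,0,0,0,0,0,0,0,0,0,0,0,0,0,0,0,0],
  "hand": 0.5
}}

```text
clock: 10.4
tool_pos: [0.555, -0.1825, 0.1243]
eef_rot: [0.673, 0.739, 0.001, 0.001]
contact_force: [-5.3, 0.2, 5.8]
opening: 0.156
```

Call:
{"method": "carry_out", "body": {
  "motion": [0,0,0,0,0,-0.16,0,0,0,0,0,-0.16,0,0,0,0,0,-0.16,0,0,0,0,0,-0.16,0,0,0,0,0,-0.16,0,0,0,0,0,-0.16,0,0,0,0,0,-0.16,0,0,0,0,0,-0.16]
}}

```text
clock: 11.4
tool_pos: [0.5554, -0.1821, 0.1243]
eef_rot: [0.096, 0.995, 0.001, 0.002]
contact_force: [-5.9, 0.3, 4.6]
opening: 0.154
```

Call:
{"method": "carry_out", "body": {
  "motion": [0,0,0,0,0,-0.05,0,0,0,0,0,-0.04,0,0,0,0,0,-0.04,0,0,0,0,0,0,0,0,0,0,0,0]
}}

```text
clock: 12.02
tool_pos: [0.5557, -0.1822, 0.1243]
eef_rot: [0.034, 0.999, 0.001, 0.002]
contact_force: [-4.8, 0.7, 5.2]
opening: 0.161
```

```bash
python3 st.py
```

```text
yaw 1.5026713567577021 F [-4.82  0.71  5.24] M [ 0.251  1.173 -0.476] [ 0.5557 -0.1822  0.1243] q7 [ 0.45  0.91 -0.37  1.81  0.6   0.53  1.19] rel knob 1.4536713567577022
```

Call:
{"method": "carry_out", "body": {
  "motion": [0,0,0,0,0,0,0,0,0,0,0,0,0,0,0,0,0,0],
  "hand": 3
}}

```text
clock: 12.4
tool_pos: [0.5573, -0.1822, 0.1243]
eef_rot: [0.033, 0.999, 0.001, 0.004]
contact_force: [0.1, -0.1, -0.7]
opening: 0.34
```

Call:
{"method": "carry_out", "body": {
  "motion": [0,0,-3,0,0,0,0,0,-4,0,0,0,0,0,-4,0,0,0,0,0,-3,0,0,0,0,0,0,0,0,0]
}}

```text
clock: 13.02
tool_pos: [0.5572, -0.1825, 0.2665]
eef_rot: [0.033, 0.999, 0.0, 0.006]
contact_force: [0.3, 0.6, -1.3]
opening: 0.337
```

```bash
python3 st.py
python3 - <<'E'
from h import *
plan([.5502,-.1039,.25],down(1.620),3)
E
```

```text
yaw 1.503876498958717 F [ 0.29  0.64 -1.29] M [ 0.054 -0.029 -0.023] [ 0.5572 -0.1825  0.2665] q7 [ 0.53  0.72 -0.51  1.72  0.46  0.81  1.31] rel knob 1.454876498958717
step mm 26.86654865588546 deg 2.2287134471876566
[0.415, 2.597, 0.546, -0.0, 0.004, -0.039, 0.313, 2.612, 0.548, -0.0, 0.004, -0.039, 0.209, 2.622, 0.549, -0.0, 0.004, -0.039]
```

Call:
{"method": "carry_out", "body": {
  "motion": [0.415,2.6,0.55,0,0.004,-0.039,0.313,2.61,0.55,0,0.004,-0.039,0.21,2.62,0.55,0,0.004,-0.039,0,0,0,0,0,0],
  "hand": 4
}}

```text
clock: 13.52
tool_pos: [0.548, -0.1014, 0.2465]
eef_rot: [-0.027, 1.0, 0.001, -0.004]
contact_force: [-0.8, -1.1, -0.3]
opening: 0.453
```

```bash
python3 look.py w2;  python3 - <<'E'
from h import *
plan([.5502,-.1039,.150],down(1.620),3)
E
```

```text
q [ 0.41  0.72 -0.52  1.81  0.5   0.75  1.24] [ 0.548  -0.1014  0.2465]
jig_sole 0.87 [126.6, 142.0, 493.8, 304.3] [0.005 0.034 0.085]
   [array([ 550., -104.]), array([ 90.1, 224.4]), 2.59]
   [array([ 549.5, -103.9]), array([109.4, 269.9]), 2.74]
block 0.66 [163.9, 56.4, 449.7, 120.3] [0.004 0.006 0.009]
knob_left 0.92 [397.5, 208.6, 456.3, 301.4] [0.049 0.068 0.088]
   (0.08, 0.1) 1386 [ 0.5449 -0.0277  0.0862] [array([545.8, -27. ]), array([13.5, 35.2]), 84.05]
   (0.04, 0.056) 1479 [ 0.5641 -0.0332  0.0499] [array([563.4, -31.6]), array([66. , 20.6]), 0.19]
knob_right 0.6 [162.3, 151.6, 217.2, 274.3] [0.049 0.055 0.088]
   (0.08, 0.1) 1441 [ 0.552  -0.1806  0.0862] [array([ 553.2, -181.6]), array([15.1, 35.3]), 80.84]
   (0.04, 0.056) 2160 [ 0.5285 -0.1757  0.05  ] [array([ 535.1, -179.7]), array([67.2, 27.5]), 1.27]
step mm 32.522034734727484 deg 0.11980081988169898
[-0.076, 0.046, 3.251, 0.0, -0.002, -0.0, -0.07, 0.047, 3.251, 0.0, -0.002, -0.0, -0.063, 0.047, 3.251, 0.0, -0.002, -0.0]
```

View pics/w2.png

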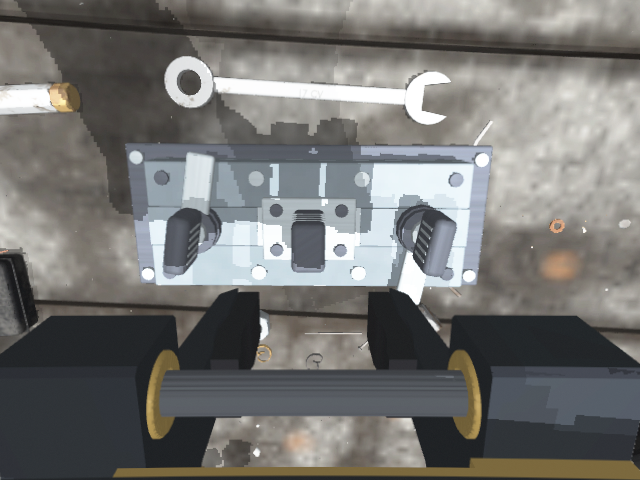

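Run:
```python
from h import *
p,W,st=shot('wrist')
for t,c in(('knob_left',(.5465,-.026)),('knob_right',(.5541,-.1818))):
    d=W[...,:2]-np.array(c)
    for lo,hi,r0,r1 in((.0855,.092,0,.03),(.046,.0525,.022,.056)):
        rr=np.hypot(d[...,0],d[...,1]); s=(W[...,2]>lo)&(W[...,2]<hi)&(rr>r0)&(rr<r1)
        q=W[s][:,:2]*1000; r=cv2.minAreaRect(q.astype(np.float32)); 
        v=np.linalg.svd(q-q.mean(0),full_matrices=False)[2][0]; print(t,len(q),q.mean(0).round(1),np.round(r[1],1),r[2],'pca deg',np.degrees(np.arctan2(v[1],v[0]))%180, 'via mean dir',np.degrees(np.arctan2(*(q.mean(0)-np.array(c)*1000)[::-1])))
```

```text
knob_left 1074 [545.7 -26.7] [13.2 33.9] 82.6532974243164 pca deg 172.795543570308 via mean dir -136.00454607562452
knob_left 949 [581.2 -32.7] [83.1 25.7] 54.36297607421875 pca deg 40.69627035935136 via mean dir -10.979725887957262
knob_right 1117 [ 552.9 -181.3] [13.3 34.8] 83.41537475585938 pca deg 172.74151783589832 via mean dir 156.90394859549588
knob_right 1403 [ 517.7 -176.2] [80.9 35.3] 60.61102294921875 pca deg 15.846383157905114 via mean dir 171.2773338294913
```

Call:
{"method": "carry_out", "body": {
  "motion": [-0.07,0.05,3.25,0,-0.002,0,-0.07,0.05,3.25,0,-0.002,0,-0.06,0.05,3.25,0,-0.002,0,0,0,0,0,0,0]
}}

```text
clock: 14.32
tool_pos: [0.5488, -0.1027, 0.1486]
eef_rot: [-0.025, 1.0, 0.0, -0.002]
contact_force: [0.4, -0.1, 0.6]
opening: 0.458
```

```bash
python3 st.py
python3 - <<'E'
from h import *
plan([.5502,-.1039,.119],down(1.620),2)
E
```

```text
yaw 1.6203310539912785 F [ 0.36 -0.15  0.57] M [ 0.04  -0.006 -0.002] [ 0.5488 -0.1027  0.1486] q7 [ 0.34  0.86 -0.41  1.88  0.62  0.54  1.13] rel knob 1.5713310539912786
step mm 14.810352958542268 deg 0.12678086297532395
[-0.074, -0.063, 1.478, 0.0, -0.002, 0.0, -0.07, -0.062, 1.478, 0.0, -0.002, 0.0]
```

Call:
{"method": "carry_out", "body": {
  "motion": [-0.07,-0.06,1.48,0,-0.002,0,-0.07,-0.06,1.48,0,-0.002,0,0,0,0,0,0,0,0,0,0,0,0,0]
}}

```text
clock: 14.82
tool_pos: [0.5518, -0.1032, 0.1209]
eef_rot: [-0.025, 1.0, 0.001, 0.002]
contact_force: [-0.1, -0.1, -0.1]
opening: 0.455
```

Call:
{"method": "carry_out", "body": {
  "motion": [0,0,0,0,0,0,0,0,0,0,0,0,0,0,0,0,0,0,0,0,0,0,0,0,0,0,0,0,0,0],
  "hand": 1,
  "grip_force": 50
}}

```text
clock: 15.45
tool_pos: [0.5518, -0.1036, 0.121]
eef_rot: [-0.025, 1.0, 0.0, 0.002]
contact_force: [0.8, -1.4, 3.6]
opening: 0.225
```

```bash
python3 st.py
```

```text
yaw 1.6206060566934544 F [ 0.82 -1.42  3.61] M [-0.396  0.012 -0.036] [ 0.5518 -0.1036  0.121 ] q7 [ 0.32  0.9  -0.37  1.88  0.66  0.48  1.1 ] rel knob 1.5716060566934544
```

Call:
{"method": "carry_out", "body": {
  "motion": [0,0.28,0,0.03,0,0,0,0.28,-0.02,0.03,0,0,0,0,0,0,0,0]
}}

```text
clock: 15.82
tool_pos: [0.5516, -0.0976, 0.122]
eef_rot: [-0.025, 0.999, -0.031, 0.003]
contact_force: [-1.5, -2.4, 12.3]
opening: 0.218
```

```bash
cat >> st.py <<'E'
J=R.from_euler('z',.049).as_matrix(); B=J.T@M; e=J.T@(s['tool_pos']+.045*M[:,2]-np.array([.5502,-.1039,0])); u=J.T@(s['tool_pos']+.107*M[:,2]-np.array([.5502,-.1039,0]))
print('tilt to +y',round(-B[1,2],4),'to +x',round(-B[0,2],4),'grip jig',(e*1000).round(1),'~under',(u*1000).round(1))
E
python3 st.py
```

```text
yaw 1.621615866850017 F [-1.49 -2.37 12.26] M [-0.523  0.411 -0.036] [ 0.5516 -0.0976  0.122 ] q7 [ 0.24  0.89 -0.29  1.9   0.69  0.46  1.04] rel knob 1.572615866850017
tilt to +y 0.0612 to +x -0.0049 grip jig [ 1.9  3.5 77.1] ~under [ 2.2 -0.3 15.2]
```

Call:
{"method": "carry_out", "body": {
  "motion": [0,-0.28,-0.05,-0.03,0,0,0,-0.28,-0.05,-0.03,0,0,0,-0.28,-0.05,-0.03,0,0,0,-0.28,-0.05,-0.03,0,0,0,0,0,0,0,0]
}}

```text
clock: 16.45
tool_pos: [0.552, -0.1092, 0.1227]
eef_rot: [-0.025, 0.999, 0.031, 0.002]
contact_force: [1.9, -1.0, -1.1]
opening: 0.22
```

```bash
python3 st.py
```

```text
yaw 1.6202278210501255 F [ 1.88 -1.04 -1.12] M [-0.765 -0.344 -0.052] [ 0.552  -0.1092  0.1227] q7 [ 0.4   0.91 -0.44  1.86  0.62  0.5   1.17] rel knob 1.5712278210501256
tilt to +y -0.0614 to +x -0.0045 grip jig [ 1.7 -2.6 77.8] ~under [ 2.   1.2 15.9]
```

Call:
{"method": "carry_out", "body": {
  "motion": [0,0.28,-0.03,0.03,0,0,0,0.28,-0.03,0.03,0,0,0,0.28,-0.03,0.03,0,0,0,0.28,-0.03,0.03,0,0,0,0,0,0,0,0]
}}

```text
clock: 17.08
tool_pos: [0.5514, -0.0972, 0.1248]
eef_rot: [-0.026, 0.999, -0.031, 0.003]
contact_force: [0.5, -3.3, 3.0]
opening: 0.22
```

```bash
python3 st.py
```

```text
yaw 1.6225138924210791 F [ 0.46 -3.35  3.03] M [-0.583 -0.17  -0.015] [ 0.5514 -0.0972  0.1248] q7 [ 0.24  0.88 -0.3   1.9   0.69  0.47  1.04] rel knob 1.5735138924210792
tilt to +y 0.062 to +x -0.0042 grip jig [ 1.7  3.8 79.9] ~under [ 2. -0. 18.]
```

Call:
{"method": "carry_out", "body": {
  "motion": [0,-0.28,-0.03,-0.03,0,0,0,-0.28,-0.03,-0.03,0,0,0,-0.28,-0.03,-0.03,0,0,0,-0.28,-0.03,-0.03,0,0,0,0,0,0,0,0]
}}

```text
clock: 17.7
tool_pos: [0.5518, -0.1092, 0.1253]
eef_rot: [-0.025, 0.999, 0.031, 0.001]
contact_force: [1.7, -3.0, -4.7]
opening: 0.223
```

```bash
python3 st.py
```

```text
yaw 1.620298240056867 F [ 1.71 -3.03 -4.66] M [-0.75  -0.578 -0.023] [ 0.5518 -0.1092  0.1253] q7 [ 0.4   0.91 -0.44  1.86  0.62  0.51  1.18] rel knob 1.5712982400568671
tilt to +y -0.0612 to +x -0.0042 grip jig [ 1.6 -2.6 80.4] ~under [ 1.8  1.2 18.5]
```

Call:
{"method": "carry_out", "body": {
  "motion": [0,0.29,-0.04,0.03,0,0,0,0.29,-0.04,0.03,0,0,0,0.29,-0.04,0.03,0,0,0,0.29,-0.04,0.03,0,0,0,0,0,0,0,0]
}}

```text
clock: 18.32
tool_pos: [0.5513, -0.0965, 0.128]
eef_rot: [-0.026, 0.999, -0.031, 0.003]
contact_force: [1.1, -3.1, -0.5]
opening: 0.223
```

Call:
{"method": "carry_out", "body": {
  "motion": [0,-0.29,-0.035,-0.03,0,0,0,-0.29,-0.035,-0.03,0,0,0,-0.29,-0.035,-0.03,0,0,0,-0.29,-0.035,-0.03,0,0,0,0,0,0,0,0]
}}

```text
clock: 18.95
tool_pos: [0.5518, -0.1091, 0.129]
eef_rot: [-0.025, 0.999, 0.03, 0.001]
contact_force: [2.1, -2.6, -3.9]
opening: 0.225
```

```bash
python3 st.py
python3 - <<'E'
from h import *
for n in('wrist','side'):
    p,W,st=shot(n); cv2.imwrite(f'pics/{n}3.png',p['frame'][...,::-1])
    for t in('jig','block'):
        for m in finder.masks_of(p,t)[:2]:
            z=W[m['pixels']][:,2]; z=z[np.isfinite(z)]; h,e=np.histogram(z,np.arange(0,.1,.002)); k=np.argsort(-h)[:4]; print(n,t,round(m['p'],2),[(round(e[i],3),int(h[i]))for i in k])
E
```

```text
yaw 1.6205480031621031 F [ 2.08 -2.6  -3.89] M [-1.038 -0.498 -0.044] [ 0.5518 -0.1091  0.129 ] q7 [ 0.4   0.9  -0.45  1.86  0.61  0.51  1.18] rel knob 1.5715480031621032
tilt to +y -0.0608 to +x -0.0042 grip jig [ 1.5 -2.5 84.1] ~under [ 1.8  1.3 22.2]
wrist jig 0.74 [(np.float64(0.032), 25295), (np.float64(0.034), 17347), (np.float64(0.048), 3825), (np.float64(0.086), 3158)]
wrist block 0.7 [(np.float64(0.05), 2851), (np.float64(0.096), 2674), (np.float64(0.048), 1815), (np.float64(0.052), 1508)]
side jig 0.64 [(np.float64(0.032), 445), (np.float64(0.034), 431), (np.float64(0.03), 221), (np.float64(0.036), 209)]
side block 0.51 [(np.float64(0.05), 48), (np.float64(0.048), 44), (np.float64(0.052), 30), (np.float64(0.046), 17)]
```

Call:
{"method": "carry_out", "body": {
  "motion": [0,0.3,-0.04,0.03,0,0,0,0.3,-0.04,0.03,0,0,0,0.3,-0.04,0.03,0,0,0,0.3,-0.04,0.03,0,0,0,0,0,0,0,0]
}}

```text
clock: 19.88
tool_pos: [0.5512, -0.0963, 0.1315]
eef_rot: [-0.026, 0.999, -0.031, 0.003]
contact_force: [1.4, -4.2, 0.5]
opening: 0.219
```

Call:
{"method": "carry_out", "body": {
  "motion": [0,-0.3,-0.04,-0.03,0,0,0,-0.3,-0.04,-0.03,0,0,0,-0.3,-0.04,-0.03,0,0,0,-0.3,-0.04,-0.03,0,0,0,0,0,0,0,0]
}}

```text
clock: 20.5
tool_pos: [0.5517, -0.1086, 0.133]
eef_rot: [-0.025, 0.999, 0.03, 0.001]
contact_force: [0.4, -3.4, 1.1]
opening: 0.22
```

Call:
{"method": "carry_out", "body": {
  "motion": [0,0.3,-0.04,0.03,0,0,0,0.3,-0.04,0.03,0,0,0,0.3,-0.04,0.03,0,0,0,0.3,-0.04,0.03,0,0,0,0,0,0,0,0]
}}

```text
clock: 21.12
tool_pos: [0.5513, -0.0978, 0.1359]
eef_rot: [-0.026, 0.999, -0.033, 0.003]
contact_force: [-0.3, -8.0, 8.5]
opening: 0.222
```

Call:
{"method": "carry_out", "body": {
  "motion": [0,-0.3,-0.04,-0.03,0,0,0,-0.3,-0.04,-0.03,0,0,0,-0.3,-0.04,-0.03,0,0,0,-0.3,-0.04,-0.03,0,0,0,0,0,0,0,0]
}}

```text
clock: 21.75
tool_pos: [0.5517, -0.1084, 0.1365]
eef_rot: [-0.025, 0.999, 0.03, 0.001]
contact_force: [-0.1, -4.9, 3.8]
opening: 0.222
```

```bash
python3 st.py
```

```text
yaw 1.6216350374483974 F [-0.11 -4.85  3.81] M [-1.131 -0.018  0.006] [ 0.5517 -0.1084  0.1365] q7 [ 0.4   0.89 -0.45  1.86  0.6   0.53  1.19] rel knob 1.5726350374483975
tilt to +y -0.0594 to +x -0.0039 grip jig [ 1.5 -1.9 91.6] ~under [ 1.7  1.8 29.7]
```

Call:
{"method": "carry_out", "body": {
  "motion": [0,0.29,-0.05,0.03,0,0,0,0.29,-0.05,0.03,0,0,0,0,0,0,0,0]
}}

```text
clock: 22.12
tool_pos: [0.5515, -0.1005, 0.1379]
eef_rot: [-0.027, 1.0, 0.0, 0.002]
contact_force: [-0.9, -1.3, 6.6]
opening: 0.221
```

Call:
{"method": "carry_out", "body": {
  "motion": [0,0,-0.1,0,0,0,0,0,-0.1,0,0,0,0,0,0,0,0,0]
}}

```text
clock: 22.5
tool_pos: [0.5511, -0.1024, 0.139]
eef_rot: [-0.025, 1.0, 0.001, 0.002]
contact_force: [0.3, 0.0, -2.6]
opening: 0.221
```

```bash
python3 st.py
```

```text
yaw 1.621593577135497 F [ 0.31  0.05 -2.59] M [ 0.052 -0.02  -0.009] [ 0.5511 -0.1024  0.139 ] q7 [ 0.33  0.87 -0.39  1.88  0.63  0.51  1.13] rel knob 1.572593577135497
tilt to +y -0.0019 to +x -0.0031 grip jig [ 1.1  1.5 94. ] ~under [ 1.3  1.7 32. ]
```

Call:
{"method": "carry_out", "body": {
  "motion": [0,-0.05,-0.3,0,0,0,0,-0.05,-0.3,0,0,0,0,0,-0.4,0,0,0,0,0,-0.4,0,0,0,0,0,-0.3,0,0,0,0,0,0,0,0,0,0,0,0,0,0,0]
}}

```text
clock: 23.38
tool_pos: [0.5514, -0.1041, 0.1564]
eef_rot: [-0.025, 1.0, 0.001, 0.002]
contact_force: [-0.3, -0.2, -2.5]
opening: 0.226
```

```bash
python3 st.py
python3 - <<'E'
from h import *
p,W,st=shot('wrist'); cv2.imwrite('pics/w5.png',p['frame'][...,::-1])
for t in('jig','block'):
    for m in finder.masks_of(p,t)[:1]:
        z=W[m['pixels']][:,2]; z=z[np.isfinite(z)]; h,e=np.histogram(z,np.arange(0,.13,.002)); k=np.argsort(-h)[:4]; print(t,round(m['p'],2),[(round(e[i],3),int(h[i]))for i in k])
        if t=='block':
            q=W[m['pixels']]; q=q[(q[:,2]>.064)&(q[:,2]<.09)]; c=np.linalg.lstsq(np.c_[q[:,:2]-[.55,-.104],np.ones(len(q))],q[:,2],rcond=None)[0]; print('flange plane',c.round(4))
for c in((.5465,-.026),(.5541,-.1818)):
    d=W[...,:2]-np.array(c); s=(W[...,2]>.0855)&(W[...,2]<.092)&(np.hypot(d[...,0],d[...,1])<.03); q=W[s][:,:2]; v=np.linalg.svd(q-q.mean(0),full_matrices=False)[2][0]; print('knob deg',len(q),np.degrees(np.arctan2(v[1],v[0]))%180)
s=snapshot('side')['frame'][260:400,270:430]; cv2.imwrite('pics/s5.png',cv2.resize(s,None,fx=4,fy=4)[...,::-1])
E
```

```text
yaw 1.6210399991232283 F [-0.32 -0.2  -2.5 ] M [0.038 0.052 0.076] [ 0.5514 -0.1041  0.1564] q7 [ 0.35  0.85 -0.41  1.87  0.61  0.55  1.15] rel knob 1.5720399991232283
tilt to +y -0.0011 to +x -0.0039 grip jig [  1.4  -0.2 111.4] ~under [ 1.6 -0.1 49.4]
jig 0.67 [(np.float64(0.032), 21660), (np.float64(0.034), 15100), (np.float64(0.048), 2932), (np.float64(0.086), 2774)]
block 0.71 [(np.float64(0.078), 2937), (np.float64(0.076), 2879), (np.float64(0.122), 2150), (np.float64(0.124), 1380)]
flange plane [ 0.0026 -0.0043  0.0787]
knob deg 1615 172.30879045098777
knob deg 1707 168.31323162793515
```

View pics/w5.png

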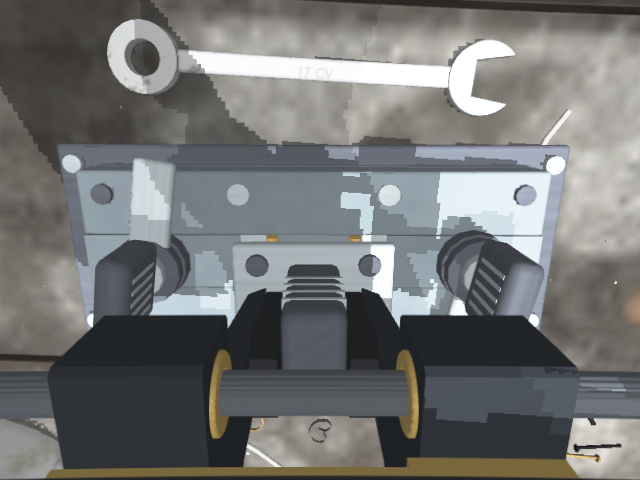

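View pics/s5.png

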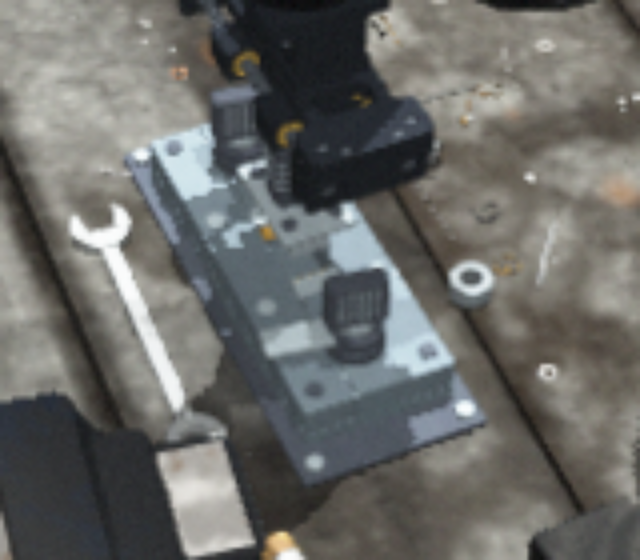

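```bash
python3 -c "
from h import *
print(workorder.finish_job())"
```

```text
the job is handed in; nothing more can be done
None
```

Both clamp knobs are at their end stops and the block is out of its socket. I handed the job in at about 23.5 s of robot time. No verdict came back.

- **Knobs:** I turned each one counter-clockwise until the wrist torque rose to about 0.45–0.48 N m, against 0.06 N m of friction. A wrist picture before the rocking measured both at about 1.40 rad.
- **Freeing the block:** I gripped the tang across its ±y faces and rocked it about ±0.06 rad, lifting about 1–2 mm each way. At every check the pull on the jig was under 5 N, against its weight of about 21 N. The jig top was still at 34 mm when I measured it midway and at the end.
- **Final state:**
  - The block is held with 50 N.
  - Its flange is level to within 0.005 rad.
  - Its underside is about 15 mm above the socket mouth.
  - The wrist carries only the block's weight.
- **Bystanders:** I did not touch the spanner, and it and the nut look undisturbed in the last pictures. I did not check the other loose parts individually at the end.
- **Disagreement:** In the last wrist picture the right knob's bar, partly hidden by the gripper, measured 168° instead of the 172.7° seen earlier. I put that down to the hidden part, because its clamp finger looked unmoved.

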